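# Gather the record cleaner's spares into the kit tray

### The arm

A 6-joint arm with a two-finger parallel gripper is mounted at the origin on the work surface. World frame = base frame: x ahead of the robot, y to its left, z up, the work surface at z = 0. Lengths are in m, angles in rad, forces in N, time in s.
With the tool pointing down it reaches from about 0.375 to 0.975 m from the base axis. Payload 3.8 kg.
Tool frame: the origin (TCP) lies midway between the tips of the shut fingers; the grasp point (between the pads) lies 19 mm behind it; z points along the fingers, y is the direction in which the jaws open and shut (so a half turn about z gives the same grasp; the last joint's range is limited). The gripper opens to 85 mm and grips with 20 to 120 N. Pads are 22 mm wide; open, the fingers measure 114 mm over their backs; the gripper's body (76 mm by 85 mm) begins 54 mm behind the grasp point. The pads swing forward as they close: fully open they stand 13 mm farther back than shut.
Start: joints at [-1.259, 0.264, 1.604, -0, 1.274, -0.037], TCP at [0.231, -0.634, 0.231] pointing down, gripper open.
Joint ranges: [-2.63, 2.63], [-0.94, 2.18], [0.31, 2.57], [-1.31, 4.45], [0, 2.66], [-2.55, 2.55]. Speed limits (rad/s): [2.57, 2.57, 3.14, 3.14, 3.14, 3.14].

### API

Orientations are given as a rotation vector (axis times angle).
In Python, from workcell import bot gives the robot as it stands. The module is installed in compiled form; this text tells all that it offers.
- The arm moves only by the tool move_arm, never from a script. Its argument "steps" is a list of rows, each a list of 5 numbers: the shift along the tool's x, y, z in mm, then the turn about the tool's z in degrees, then the opening in per cent of the stroke, from 0 (shut) to 100 (fully open). In form: [[tx, ty, tz, turn, claw], ...]. A call has 1 to 20 rows; each row is the pose to reach, as a shift and turn from the pose commanded when the call began, along the tool's axes at that moment; what a row does not reach only later rows make up. A row lasts 1/10 s, in which the tool goes at most 50 mm and 8.59 degrees, less where a joint would pass 70% of its speed; a pose out of reach is approached as far as the arm can. A call with a gripper value outside its range is refused whole. The fingers move at their own pace and stop on an object; "newtons" is the grip in N (left out, the last holds). Time passes only in rows, so rows that repeat a pose let the fingers close. It gives the time, the measured TCP pose, the force and the opening at its end, in the units of the state.
- bot.read_state(): the state, without advancing time (a new reading comes with each control period).
- bot.read_camera(name): name is "scene" or "top" or "wrist"; returns a dict with "pixels" (480x640x3 uint8, red, green, blue), "depth" (480x640 float32, m along the optical axis (not along the pixel's ray), 0 where there is no reading), "fovy" (degrees; the focal length in pixels is half the picture's height over the tangent of half this angle, whatever the lens; pixels are square), "cx", "cy" (the principal point, pixels), "k1" (the pictures are not rectified: a ray, as slopes to the right and down, at radius r is drawn at 1 + k1 r^2 times it, then the intrinsics apply), "xyz" and "attitude" of the camera in the world. Camera axes: x right, y up, looking along -z (the intrinsics and any distortion apply to the point x, -y, -z); pixel columns grow to the right and rows downward; lengths in m; the calibration is good to about 2 mm. A picture is of the moment at which its call begins.
- bot.finish_job(): hands the job in, once; it reports no verdict.
The state is a dict: "time": time; "q": joint angles; "joint_vel": joint speeds; "joint_torque": joint torques, N m; "tool_pos": TCP position; "tcp_rot": TCP orientation; "wrist_force": force on the tool from outside, world axes, zero at the start; "torque": the same for the moment, N m; "width": opening from 0.0 (shut) to 1.0 (fully open).
Only numpy, scipy, OpenCV 4.12 (cv2) and the standard library are available. Lean on these libraries where they do the work, as an engineer would, in place of code of your own. Each camera call takes 0.05 s, during which the arm holds its last target.

### The job

First lift the amber bottle out of the way, keeping it upright, and stand it in the middle of the square black mat. Then gather the spares into the kit tray, each lying flat and centred on its own felt disc: the silver tin dust cap that stood behind the bottle on the blue disc, the black knob on the red disc and the cork pad on the yellow disc. Leave the copper cap and the ivory knob where they are, and let go of everything.

Things in the scene. Friction and masses are not known exactly. Their poses are not given: they have to be found in the camera images.
- bottle: closed amber bottle with a paper band and white cap, 105 mm tall: body 50 mm across from 0 to 72 mm, a sloping shoulder to 80 mm, cap 30 mm across from 80 to 105 mm; about 160 g. Origin at the centre of its underside, z up along the bottle. It starts upright at the open front of a grey steel bay, close before the tin cap, its y axis across the bay.
- tin_cap: silver-grey tin dust cap, a drum 50 mm across, 28 mm tall, about 50 g; origin at the centre of its underside, z up. Starts behind the bottle (centres 55 mm apart) in the bay: 140 mm deep, 160 wide, 3 mm floor, side walls 30 mm high and at least 67 mm from the cap's centre, back wall 20 mm high, 35 mm or more behind it. At the start the cap's x axis points to the back wall, y across the bay.
- black_knob: black bakelite control knob with a white pointer line on top: a fluted drum 38 mm across and 30 mm tall; origin at the centre of its underside, z up; about 50 g. Stands on the bench in one of four places: two beyond the tray side by side (x about 0.66 m, most room fore and aft), one at each side of the tray (x about 0.42 m, most room left and right).
- cork_pad: tan cork pad, a plain disc 50 mm across and 14 mm thick with a small dark dot at its centre; origin at the centre of its underside, z up; about 25 g. Stands on the bench in one of four places: two beyond the tray side by side (x about 0.66 m, most room fore and aft), one at each side of the tray (x about 0.42 m, most room left and right).
- copper_cap: dark red-brown copper dust cap of the same size as the tin one (50 mm across, 28 mm tall); does not belong in the kit, stays where it is. Origin at the centre of its underside. Stands on the bench in one of four places: two beyond the tray side by side (x about 0.66 m, most room fore and aft), one at each side of the tray (x about 0.42 m, most room left and right).
- ivory_knob: ivory-coloured knob of the same shape as the black one (38 mm across, 30 mm tall); does not belong in the kit, stays where it is. Origin at the centre of its underside. Stands on the bench in one of four places: two beyond the tray side by side (x about 0.66 m, most room fore and aft), one at each side of the tray (x about 0.42 m, most room left and right).
- red_disc: red felt disc, 76 mm across and 3 mm thick, fixed on the kit tray; origin at the centre of its underside, which lies 4 mm above the bench, so its top is 7 mm above the bench. x runs along the tray's short side, y along its long side. The tray is aluminium, 150 by 300 mm, 4 mm floor, rim 8 mm high.
- blue_disc: blue felt disc, 76 mm across and 3 mm thick, fixed on the kit tray; origin at the centre of its underside, which lies 4 mm above the bench, so its top is 7 mm above the bench. x runs along the tray's short side, y along its long side. The three discs lie in a row 95 mm apart in any order.
- yellow_disc: yellow felt disc, 76 mm across and 3 mm thick, fixed on the kit tray; origin at the centre of its underside, which lies 4 mm above the bench, so its top is 7 mm above the bench. x runs along the tray's short side, y along its long side. The outer discs lie 55 mm from the tray's ends.
- mat: square black rubber mat, 84 by 84 mm and 4 mm thick, fixed flat on the bench; origin at the centre of its underside; the top is 4 mm above the bench.
There are look-alikes about, which are no part of the job. What is meant by the tin_cap is not purple or turquoise, and is the smaller of those in its own colour.

How it is judged:
On the way, in this order (a step that is already met when the one before it is completed fails the run):
1. the bottle stands released on the black mat, before the tin cap is on its disc (horizontal distance between bottle and mat below 0.015 m and z of bottle in the frame of mat between 0.001 and 0.008 m and angle between bottle's own z axis and vertical below 0.15 rad and linear speed of bottle below 0.02 m/s and angular speed of bottle below 0.3 rad/s and contact force between bottle and the fingers below 0.1 N), for 0.2 s.
2. the tin cap lies released on the blue disc (horizontal distance between tin_cap and blue_disc below 0.015 m and z of tin_cap in the frame of blue_disc between 0 and 0.007 m and angle between tin_cap's own z axis and vertical below 0.15 rad and linear speed of tin_cap below 0.02 m/s and angular speed of tin_cap below 0.3 rad/s and contact force between tin_cap and the fingers below 0.1 N), for 0.2 s.
At the end, for the whole second after the job is handed in: Bottle on the mat, tin cap on the blue, black knob on the red, cork pad on the yellow disc: each resting foot down, centre within 15 mm of the target's, tilt under 0.15 rad, at rest, released; copper cap and ivory knob within 20 mm of their starts (all of step 1 and all of step 2 and horizontal distance between black_knob and red_disc below 0.015 m and z of black_knob in the frame of red_disc between 0 and 0.007 m and angle between each of black_knob, cork_pad's own z axis and vertical below 0.15 rad and linear speed of each of black_knob, cork_pad below 0.02 m/s and angular speed of each of black_knob, cork_pad below 0.3 rad/s and contact force between each of black_knob, cork_pad and the fingers below 0.1 N and horizontal distance between cork_pad and yellow_disc below 0.015 m and z of cork_pad in the frame of yellow_disc between 0 and 0.007 m and distance of each of copper_cap, ivory_knob from where it was at the start of the episode below 0.02 m); the robot touches nothing.
It fails at once if the bottle is tipped by more than 0.5 rad (angle between bottle's own z axis and vertical above 0.5 rad).
It fails at once if the copper cap is moved by more than 20 mm (distance of copper_cap from where it was at the start of the episode above 0.02 m).
It fails at once if the ivory knob is moved by more than 20 mm (distance of ivory_knob from where it was at the start of the episode above 0.02 m).
It also fails if it takes over 112 s, if anything falls off the work surface, if the arm or the gripper's body presses on something with over 40 N, if the wrist force passes 120 N, or if a joint passes its speed limit or range.

## Working session

There is one attempt and no reset: what is moved stays moved. The work goes in short steps, Python scripts to look and compute and a tool call to move; the robot and the scene stay as the last step left them, time stands still between calls to the robot, and variables do not carry over. Pictures are saved under pics/ and viewed, and the job is handed in when it is done.

Besides the shell and the picture viewer there is one more tool, called by a JSON object that holds its "op" and its "data". move_arm: Moves the arm, as the interface text tells. Its arguments: {"type":"object","properties":{"steps":{"type":"array","items":{"type":"array","items":{"type":"number"}}},"newtons":{"type":"number"}},"required":["steps"]}

```bash
mkdir -p pics; cat > h.py <<'E'
import numpy as np, cv2
from scipy.spatial.transform import Rotation as R
from workcell import bot
def cam(name):
    c=bot.read_camera(name); np.savez('%s.npz'%name, **{k:np.array(v) for k,v in c.items()}); return c
def load(name):
    return dict(np.load('%s.npz'%name))
def att(c):
    a=np.array(c['attitude'],float)
    if a.shape==(3,3): return a
    if a.size==3: return R.from_rotvec(a).as_matrix()
    return R.from_quat(a).as_matrix()
def ray(c,u,v):
    f=240/np.tan(np.radians(float(c['fovy']))/2)
    K=np.array([[f,0,float(c['cx'])],[0,f,float(c['cy'])],[0,0,1]])
    p=cv2.undistortPoints(np.array([[[u,v]]],float),K,np.array([float(c['k1']),0,0,0]))[0,0]
    return np.array([p[0],-p[1],-1.])
def px2z(c,u,v,z):
    d=att(c)@ray(c,u,v); o=np.array(c['xyz'],float)
    return o+d*(z-o[2])/d[2]
def px2d(c,u,v):
    return np.array(c['xyz'],float)+att(c)@ray(c,u,v)*float(c['depth'][int(round(v)),int(round(u))])
E
python3 - <<'E'
from h import *
for n in ['scene','top','wrist']:
    c=cam(n); cv2.imwrite(f'pics/{n}0.png',c['pixels'][:,:,::-1]); print(n,c['fovy'],c['cx'],c['cy'],c['k1'],c['xyz'],c['attitude'])
print(bot.read_state())
E
```

```text
scene 52.307307563453115 320.5698986304615 235.62316421293207 -0.06539329467437746 [ 0.92706838 -0.38421721  0.99843318] [0.50288378 0.18127833 0.67658785]
top 49.51788931154373 315.6496509616256 238.0299478700408 0.011629797288298434 [0.51809638 0.07125877 1.0575306 ] [ 0.03822611 -0.08129364 -1.54961918]
wrist 63.30288661587025 318.5582881065898 243.0879304731997 -0.06825487232827077 [ 0.3045727  -0.60605071  0.37030712] [-0.2734175   0.19321066 -1.21140021]
{'time': 0.15, 'q': array([-1.25888715e+00,  2.64603721e-01,  1.60507281e+00, -1.12709558e-05,
        1.27368336e+00, -3.68559167e-02]), 'joint_vel': array([-0.00227225, -0.00304045, -0.00423092, -0.000136  , -0.00128808,
        0.00041944]), 'joint_torque': array([ 3.30079756e-04, -5.15904772e+01, -3.67959774e+01, -1.76770880e-05,
        8.03887291e-03,  1.18249312e-05]), 'tool_pos': array([ 0.23052148, -0.63381389,  0.23022534]), 'tcp_rot': array([-3.09222333e+00, -5.44768233e-01,  3.97111334e-04]), 'wrist_force': array([0.26138425, 0.0468257 , 0.18079601]), 'torque': array([-0.01606119,  0.03241127,  0.02689357]), 'width': 1.0009292240032286}
```

View pics/scene0.png

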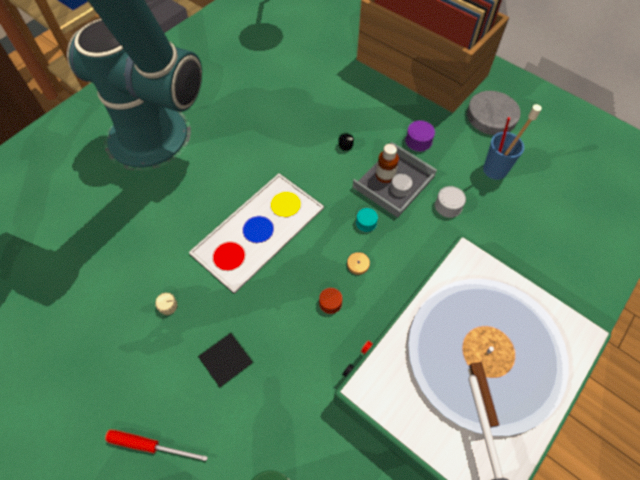

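View pics/top0.png

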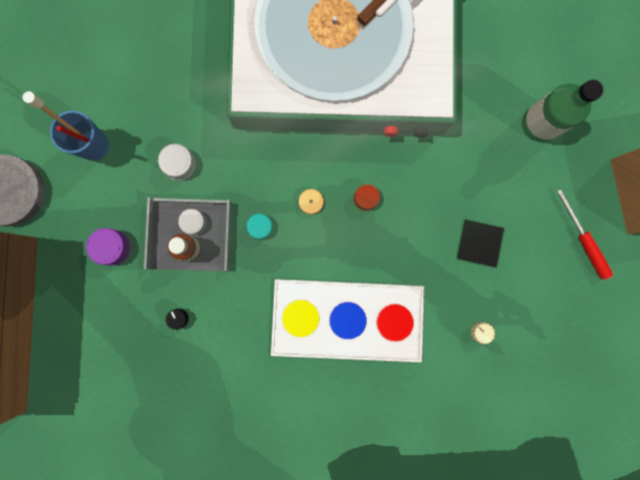

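View pics/wrist0.png

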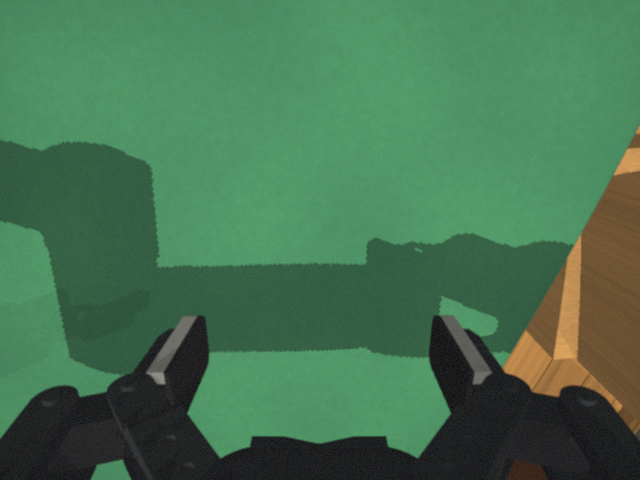

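The views show the following:
- **Top, bay:** bottle at about (180,246), with the silver cap at (191,221) behind it.
- **Top, decoy:** a larger silver can at (176,161), outside the bay.
- **Top, spares:** black knob (177,319), cork (311,202), copper (367,197), ivory (484,333).
- **Top, targets:** discs yellow (300,318), blue (348,320) and red (395,322); mat (481,243).

I'll enlarge these crops to read the positions.

```bash
python3 - <<'E'
from h import *
c=load('top'); im=c['pixels'][:,:,::-1]
def crop(n,u0,v0,w,h,s):
    p=cv2.resize(im[v0:v0+h,u0:u0+w],None,fx=s,fy=s,interpolation=cv2.INTER_CUBIC)
    for k in range(0,w,10): cv2.line(p,(k*s,0),(k*s,6 if k%50 else 14),(255,255,255),1); 
    for k in range(0,h,10): cv2.line(p,(0,k*s),(6,k*s),(255,255,255),1)
    cv2.imwrite(f'pics/{n}.png',p)
crop('c1',130,140,130,100+50,4)
crop('c2',260,180,250,180,3)
# 3d points by depth
for n,u,v in [('bottlecap',177,245),('tin',191,219),('knob',177,319),('cork',311,202),('copper',367,197),('ivory',484,333),('bigsilver',176,160),('Y',300,318),('B',348,320),('Rd',395,322),('mat',481,243)]:
    print(n,px2d(c,u,v).round(4))
# colour segmentation for flat ones
hsv=cv2.cvtColor(im,cv2.COLOR_BGR2HSV)
def seg(n,lo,hi,z,box):
    m=cv2.inRange(hsv,lo,hi); mm=np.zeros_like(m); a,b,cc,d=box; mm[b:d,a:cc]=m[b:d,a:cc]
    nl,l,s,ce=cv2.connectedComponentsWithStats(mm); i=1+np.argmax(s[1:,4]); print(n,ce[i].round(2),s[i],px2z(c,*ce[i],z).round(4))
    return (l==i)
seg('Y',(22,100,100),(38,255,255),.007,(270,280,430,365))
seg('B',(100,100,60),(130,255,255),.007,(270,280,430,365))
seg('R',(0,150,100),(8,255,255),.007,(270,280,430,365))
m=seg('mat',(0,0,0),(180,255,50),.004,(440,210,520,280))
r=cv2.minAreaRect(np.argwhere(m)[:,::-1].astype(np.float32)); print(r)
seg('cork',(8,60,80),(30,255,255),.014,(290,180,335,225))
seg('copper',(0,120,40),(12,255,255),.028,(345,175,395,220))
seg('ivory',(15,30,120),(35,200,255),.03,(465,310,505,355))
seg('knob',(0,0,0),(180,255,45),.03,(160,300,195,335))
E
```

```text
bottlecap [0.5731 0.2976 0.1057]
tin [0.629  0.2896 0.0332]
knob [0.4332 0.3109 0.0256]
cork [0.6714 0.0541 0.0111]
copper [ 0.6813 -0.0572  0.0306]
ivory [ 0.4165 -0.2915  0.0295]
bigsilver [0.7438 0.3212 0.042 ]
Y [0.4377 0.0714 0.0071]
B [ 0.4357 -0.0245  0.0108]
Rd [ 0.4334 -0.1187  0.0114]
mat [ 0.5957 -0.2941  0.008 ]
Y [300.22 318.07] [ 282  300   38   37 1102] [0.4376 0.0709 0.007 ]
B [347.58 320.16] [ 330  302   36   37 1063] [ 0.435 -0.024  0.007]
R [394.72 322.36] [ 377  305   36   36 1028] [ 0.4323 -0.1189  0.007 ]
mat [480.11 243.33] [ 458  222   45   44 1465] [ 0.5953 -0.2936  0.004 ]
((479.9422912597656, 243.28846740722656), (38.83099365234375, 38.242645263671875), 11.309932708740234)
cork [310.8  201.14] [299 189  25  25 503] [0.6728 0.0546 0.014 ]
copper [366.67 196.62] [354 185  26  24 485] [ 0.6824 -0.0569  0.028 ]
ivory [482.45 332.42] [471 322  24  22 402] [ 0.4176 -0.2883  0.03  ]
knob [178.   318.98] [167 309  22  20 289] [0.4337 0.308  0.03  ]
```

```bash
sleep 0
```

```text
(no output)
```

View pics/c1.png

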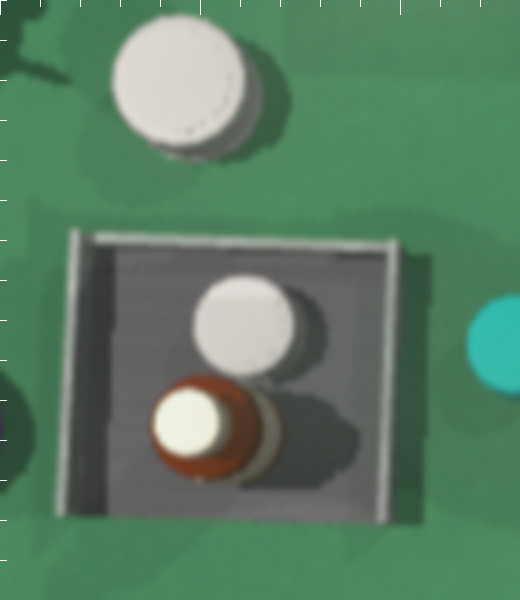

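View pics/c2.png

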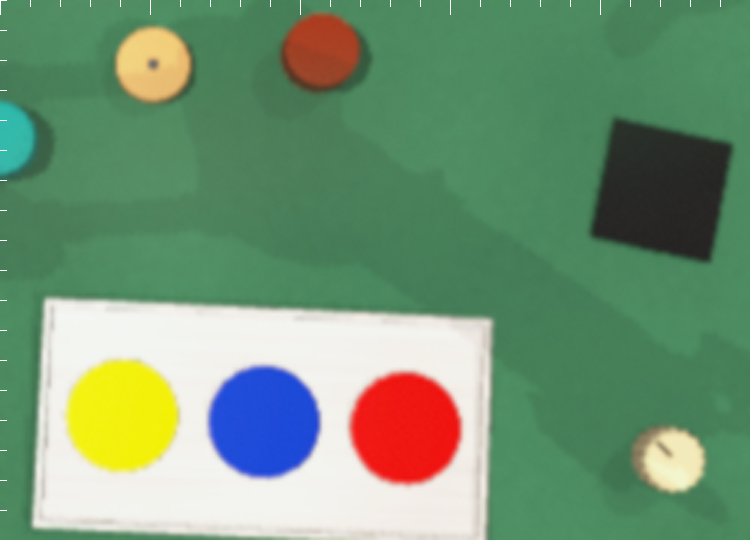

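```bash
cat >> h.py <<'E'
def tool():
    s=bot.read_state(); return np.array(s['tool_pos']),R.from_rotvec(s['tcp_rot']).as_matrix(),s
def plan(p,jaw):
    """p target TCP, jaw = world angle deg of tool y axis (mod 180)"""
    t,M,s=tool(); d=M.T@(np.array(p)-t)
    cur=np.degrees(np.arctan2(M[1,1],M[0,1])); w=(jaw-cur+90)%180-90
    print('TCP',t.round(4),'jaw',round(cur,2),'q6',s['q'][5].round(2),'F',np.round(s['wrist_force'],1),'w',round(float(s['width']),3))
    print('  to',np.round(p,4),'shift mm',(d*1000).round(1),'turn',round(-w,2), 'tilt',np.degrees(np.arccos(-M[2,2])).round(2))
E
python3 - <<'E'
from h import *
c=load('top')
q=lambda a,b:(130+a/4,140+b/4)
tin=px2z(c,*q(244,326),.031); bt=px2z(c,*q(187,423),.108)
print(tin,bt,tin-bt)
for a,b in [((75,235),(62,515)),((393,243),(383,520))]:
    d=px2z(c,*q(*a),.03)-px2z(c,*q(*b),.03); print(px2z(c,*q(*a),.03),np.degrees(np.arctan2(d[1],d[0])))
plan([bt[0],bt[1],.2],90); t,M,s=tool(); print(M.round(3))
# bottle from scene
s=cam('scene'); im=s['pixels'][:,:,::-1]
cv2.imwrite('pics/s1.png',cv2.resize(im[110:240,310:480],None,fx=4,fy=4,interpolation=cv2.INTER_CUBIC))
E
```

```text
[0.62427886 0.28989859 0.031     ] [0.57155567 0.29748852 0.108     ] [ 0.05272319 -0.00758993 -0.077     ]
[0.66760173 0.37441634 0.03      ] -0.13026399622972615
[0.6673358 0.2183919 0.03     ] -0.2152797828450266
TCP [ 0.2305 -0.6338  0.2302] jaw -70.02 q6 -0.04 F [0.3 0.  0.2] w 1.001
  to [0.5716 0.2975 0.2   ] shift mm [ 638.8 -758.6   31.6] turn 19.98 tilt 0.1
[[ 0.94   0.342 -0.001]
 [ 0.342 -0.94   0.002]
 [ 0.    -0.002 -1.   ]]
```

```bash
sleep 0
```

```text
(no output)
```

View pics/s1.png

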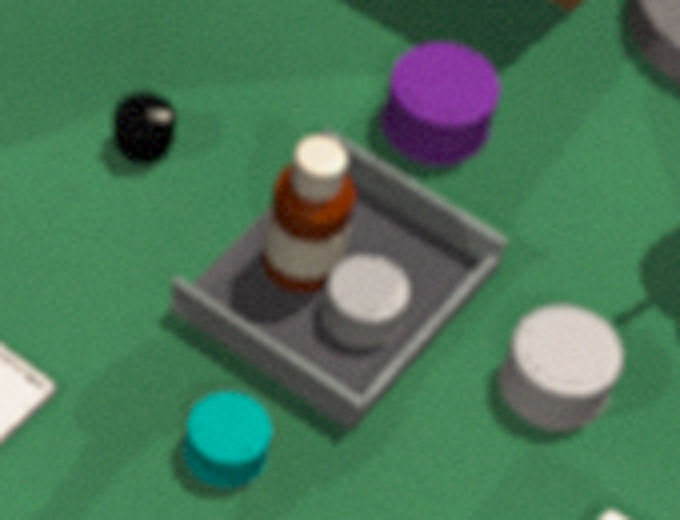

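The crop shows the bottle cap's centre at scene pixel (390,149) and the tin cap's top at (402,182). I'll cross-check these against the top view.

```bash
python3 - <<'E'
from h import *
s=load('scene')
print(px2z(s,390,149.25,.108),px2z(s,402.25,182.25,.031))
print(px2z(s,310+144/4-.5,110+118/4-.5,.03), 'cork',px2z(s,358.5,263,.014))
E
```

```text
[0.57427526 0.29694828 0.108     ] [0.62753117 0.29002993 0.031     ]
[0.43467823 0.31057844 0.03      ] cork [0.67514883 0.05357087 0.014     ]
```

{"op": "move_arm", "data": {"steps": [[160,-190,8,5,100],[320,-380,16,10,100],[480,-570,24,15,100],[639,-759,32,20,100],[639,-759,32,20,100],[639,-759,32,20,100],[639,-759,32,20,100],[639,-759,32,20,100],[639,-759,32,20,100],[639,-759,32,20,100],[639,-759,32,20,100],[639,-759,32,20,100],[639,-759,32,20,100],[639,-759,32,20,100],[639,-759,32,20,100],[639,-759,32,20,100],[639,-759,32,20,100],[639,-759,32,20,100],[639,-759,32,20,100],[639,-759,32,20,100]]}}

```text
time: 2.2
tool_pos: [0.5721, 0.3, 0.1989]
tcp_rot: [-3.141, -0.001, 0.0]
wrist_force: [0.4, -0.5, -0.8]
width: 1.001
```

{"op": "move_arm", "data": {"steps": [[0,0,0,0,100],[0,0,0,0,100],[0,0,0,0,100],[0,0,0,0,100],[0,0,0,0,100]]}}

```text
time: 2.7
tool_pos: [0.5717, 0.2961, 0.1996]
tcp_rot: [-3.142, 0.003, -0.0]
wrist_force: [0.2, -0.0, 0.2]
width: 1.0
```

```bash
python3 - <<'E'
from h import *
plan([.572,.2972,.043],90)
for n in ['wrist']:
    c=cam(n); cv2.imwrite(f'pics/w1.png',c['pixels'][:,:,::-1])
E
```

```text
TCP [0.5717 0.2961 0.1996] jaw -90.1 q6 2.01 F [ 0.2 -0.   0.2] w 1.0
  to [0.572  0.2972 0.043 ] shift mm [  0.2  -1.1 156.6] turn -0.1 tilt 0.02
```

```bash
sleep 0
```

```text
(no output)
```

View pics/w1.png

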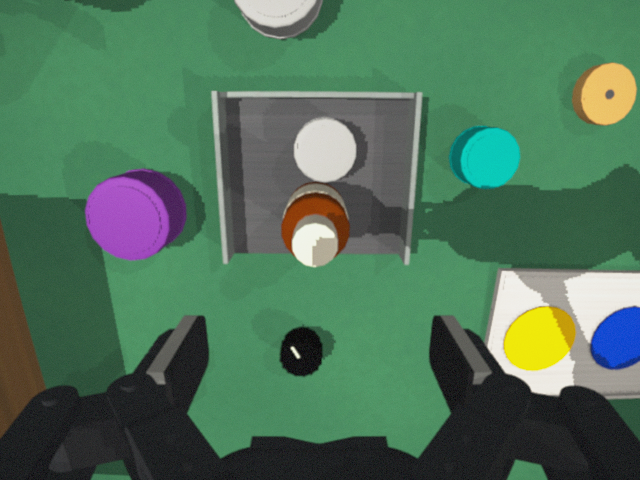

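The wrist view shows the bottle cap at about (315,242) and the tin cap behind it at (325,149), with the jaws centred over them. I'll check the positions once more with the wrist calibration.

```bash
python3 - <<'E'
from h import *
c=load('wrist')
print(px2z(c,315,242,.108),px2z(c,325,149,.031),px2z(c,302,350,.03))
E
```

```text
[0.57586585 0.29896006 0.108     ] [0.62693906 0.29159851 0.031     ] [0.44594045 0.31226585 0.03      ]
```

{"op": "move_arm", "data": {"steps": [[1,-1,30,0,100],[1,-1,60,0,100],[1,-1,80,0,100],[1,-1,95,0,100],[1,-1,110,0,100],[1,-1,125,0,100],[1,-1,140,0,100],[1,-1,150,0,100],[1,-1,156,0,100],[1,-1,156,0,100],[1,-1,156,0,100]]}}

```text
time: 3.85
tool_pos: [0.5732, 0.2986, 0.0436]
tcp_rot: [-3.141, 0.0, -0.001]
wrist_force: [-0.2, -0.7, -0.2]
width: 1.002
```

```bash
python3 - <<'E'
from h import *
plan([.573,.2975,.043],90)
c=cam('wrist'); cv2.imwrite(f'pics/w2.png',c['pixels'][:,:,::-1])
E
```

```text
TCP [0.5732 0.2986 0.0436] jaw -90.01 q6 2.01 F [-0.2 -0.7 -0.2] w 1.002
  to [0.573  0.2975 0.043 ] shift mm [-0.2  1.1  0.6] turn -0.01 tilt 0.04
```

```bash
sleep 0
```

```text
(no output)
```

View pics/w2.png

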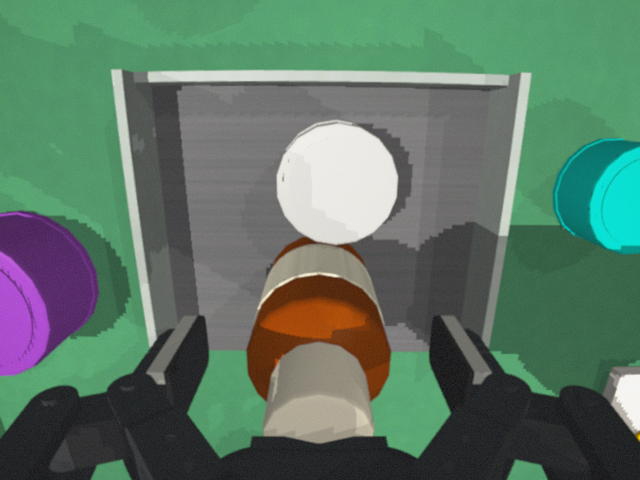

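The bottle body at about (319,330) is centred between the pads at columns 205 and 432, and the tin cap at (337,183) is clear. I'll close the jaws and lift a little.

{"op": "move_arm", "data": {"steps": [[0,0,0,0,55],[0,0,0,0,40],[0,0,0,0,40],[0,0,0,0,40],[0,0,0,0,40],[0,0,0,0,40],[0,0,0,0,40],[0,0,0,0,40],[0,0,-3,0,40],[0,0,-8,0,40],[0,0,-14,0,40],[0,0,-20,0,40],[0,0,-20,0,40]], "newtons": 40}}

```text
time: 5.2
tool_pos: [0.5736, 0.2986, 0.0645]
tcp_rot: [-3.141, 0.0, -0.003]
wrist_force: [-0.4, -0.1, -1.5]
width: 0.567
```

```bash
python3 - <<'E'
from h import *
plan([.5955,-.294,.12],90)
c=cam('scene'); cv2.imwrite(f'pics/s2.png',cv2.resize(c['pixels'][100:240,300:480,::-1],None,fx=4,fy=4))
E
```

```text
TCP [0.5736 0.2986 0.0645] jaw -90.02 q6 2.01 F [-0.4 -0.1 -1.5] w 0.567
  to [ 0.5955 -0.294   0.12  ] shift mm [ 22.2 592.6 -55.9] turn -0.02 tilt 0.11
```

```bash
sleep 0
```

```text
(no output)
```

View pics/s2.png

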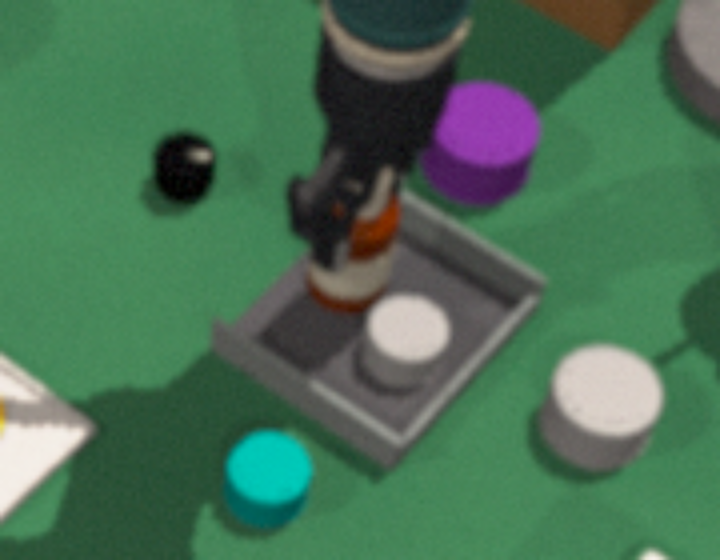

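The bottle is held upright above the bay floor, and the tin cap hasn't moved. Next I raise it and carry it across to the mat.

{"op": "move_arm", "data": {"steps": [[0,0,-15,0,40],[0,0,-35,0,40],[0,0,-50,0,40],[1,10,-56,0,40],[3,35,-56,0,40],[5,70,-56,0,40],[7,110,-56,0,40],[9,150,-56,0,40],[11,190,-56,0,40],[13,230,-56,0,40],[14,270,-56,0,40],[15,310,-56,0,40],[16,350,-56,0,40],[17,390,-56,0,40],[18,430,-56,0,40],[19,470,-56,0,40],[20,510,-56,0,40],[21,550,-56,0,40],[22,580,-56,0,40],[22,593,-56,0,40]]}}

```text
time: 7.25
tool_pos: [0.5938, -0.2982, 0.1194]
tcp_rot: [3.141, -0.005, 0.0]
wrist_force: [-0.4, -0.3, -2.3]
width: 0.574
```

{"op": "move_arm", "data": {"steps": [[0,0,0,0,40],[0,0,0,0,40],[0,0,0,0,40],[0,0,0,0,40],[0,0,0,0,40]]}}

```text
time: 7.75
tool_pos: [0.5948, -0.2934, 0.1193]
tcp_rot: [-3.141, -0.002, 0.0]
wrist_force: [0.5, -0.8, -2.2]
width: 0.573
```

```bash
python3 - <<'E'
from h import *
plan([.5955,-.294,.0455],90)
c=cam('scene'); cv2.imwrite(f'pics/s3.png',c['pixels'][:,:,::-1])
c=cam('wrist'); cv2.imwrite(f'pics/w3.png',c['pixels'][:,:,::-1])
E
```

```text
TCP [ 0.5948 -0.2934  0.1193] jaw -89.93 q6 1.07 F [ 0.5 -0.8 -2.2] w 0.573
  to [ 0.5955 -0.294   0.0455] shift mm [ 0.7  0.6 73.8] turn 0.07 tilt 0.01
```

```bash
sleep 0
```

```text
(no output)
```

View pics/s3.png

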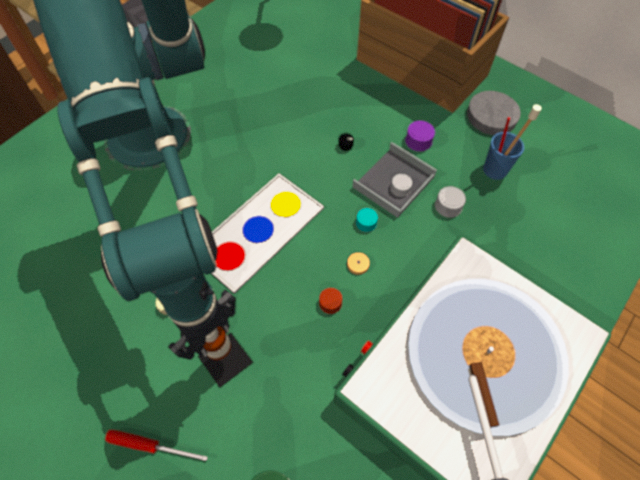

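View pics/w3.png

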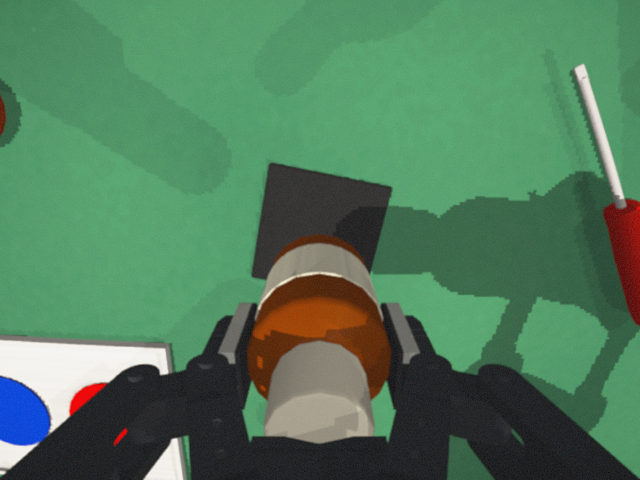

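The bottle hangs upright over the mat (corners in the wrist view at about (268,163), (390,187) and (253,277)). I'll lower it.

{"op": "move_arm", "data": {"steps": [[1,0,15,0,40],[1,0,30,0,40],[1,0,45,0,40],[1,0,58,0,40],[1,0,66,0,40],[1,0,71,0,40],[1,0,73,0,40],[1,0,74,0,40],[1,0,74,0,40],[1,0,74,0,40]]}}

```text
time: 8.85
tool_pos: [0.5962, -0.295, 0.0461]
tcp_rot: [3.141, -0.0, 0.002]
wrist_force: [-0.1, -0.4, -2.3]
width: 0.571
```

```bash
python3 - <<'E'
from h import *
plan([.5955,-.294,.0446],90)
c=cam('wrist'); cv2.imwrite(f'pics/w4.png',c['pixels'][:,:,::-1])
E
```

```text
TCP [ 0.5962 -0.295   0.0461] jaw -90.01 q6 1.07 F [-0.1 -0.4 -2.3] w 0.571
  to [ 0.5955 -0.294   0.0446] shift mm [-0.7 -1.   1.5] turn -0.01 tilt 0.08
```

```bash
sleep 0
```

```text
(no output)
```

View pics/w4.png

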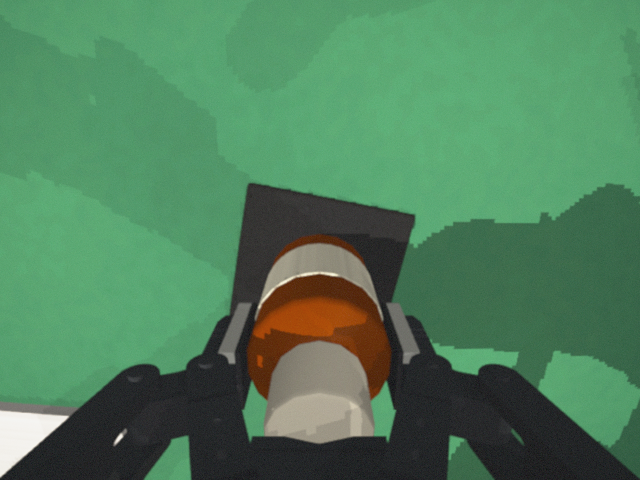

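{"op": "move_arm", "data": {"steps": [[0,0,1,0,40],[0,0,1.5,0,40],[0,0,2,0,40],[0,0,2,0,40]]}}

```text
time: 9.3
tool_pos: [0.5963, -0.295, 0.0452]
tcp_rot: [3.141, -0.0, 0.002]
wrist_force: [-2.3, 2.5, 5.9]
width: 0.572
```

There is contact with the mat (+5.9 N). I'll release it, then rise straight up.

{"op": "move_arm", "data": {"steps": [[0,0,1.5,0,60],[0,0,1.5,0,68],[0,0,1.5,0,80],[0,0,1.5,0,95],[0,0,1.5,0,95],[0,0,1.5,0,95],[0,0,-10,0,95],[0,0,-30,0,95],[0,0,-60,0,95],[0,0,-100,0,95],[0,0,-100,0,95],[0,0,-100,0,95]]}}

```text
time: 10.5
tool_pos: [0.597, -0.2954, 0.1462]
tcp_rot: [3.139, -0.0, 0.007]
wrist_force: [0.7, 0.1, 0.7]
width: 0.948
```

```bash
python3 - <<'E'
from h import *
plan([.626,.2905,.145],90)
c=cam('wrist'); cv2.imwrite(f'pics/w5.png',c['pixels'][:,:,::-1])
E
```

```text
TCP [ 0.597  -0.2954  0.1462] jaw -90.02 q6 1.07 F [0.7 0.1 0.7] w 0.948
  to [0.626  0.2905 0.145 ] shift mm [  28.8 -585.9    0. ] turn -0.02 tilt 0.27
```

```bash
sleep 0
```

```text
(no output)
```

View pics/w5.png

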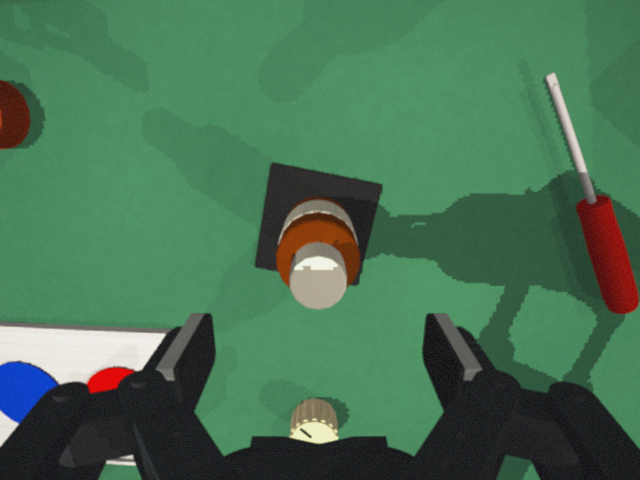

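The bottle stands on the mat (cap at (318,283), mat about (320,222)), released and clear. I now go to the tin cap.

{"op": "move_arm", "data": {"steps": [[2,-20,0,0,95],[4,-60,0,0,100],[6,-110,0,0,100],[29,-586,0,0,100],[29,-586,0,0,100],[29,-586,0,0,100],[29,-586,0,0,100],[29,-586,0,0,100],[29,-586,0,0,100],[29,-586,0,0,100],[29,-586,0,0,100],[29,-586,0,0,100],[29,-586,0,0,100],[29,-586,0,0,100],[29,-586,0,0,100],[29,-586,0,0,100],[29,-586,0,0,100],[29,-586,0,0,100],[29,-586,0,0,100],[29,-586,0,0,100]]}}

```text
time: 12.55
tool_pos: [0.625, 0.2907, 0.1435]
tcp_rot: [-3.141, 0.002, -0.0]
wrist_force: [-0.5, -0.4, 0.1]
width: 0.997
```

```bash
python3 - <<'E'
from h import *
plan([.626,.2905,.006],90)
c=cam('wrist'); cv2.imwrite(f'pics/w6.png',c['pixels'][:,:,::-1])
E
```

```text
TCP [0.625  0.2907 0.1435] jaw -90.07 q6 1.97 F [-0.5 -0.4  0.1] w 0.997
  to [0.626  0.2905 0.006 ] shift mm [  0.9   0.2 137.5] turn -0.07 tilt 0.01
```

```bash
sleep 0
```

```text
(no output)
```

View pics/w6.png

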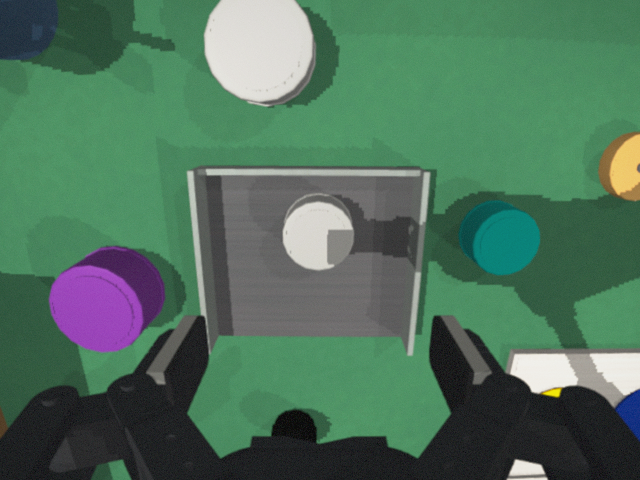

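```bash
python3 - <<'E'
from h import *
c=load('wrist'); print(px2z(c,318,236,.031),px2z(c,191,171,.03),px2z(c,428,171,.03),px2z(c,209,350,.03),px2z(c,410,350,.03))
E
```

```text
[0.62673446 0.29173152 0.031     ] [0.67093374 0.37450903 0.03      ] [0.67060604 0.22000792 0.03      ] [0.53589664 0.37489943 0.03      ] [0.53580153 0.22198409 0.03      ]
```

{"op": "move_arm", "data": {"steps": [[1,0,30,0,100],[1,0,60,0,100],[1,0,80,0,100],[1,0,95,0,100],[1,0,108,0,100],[1,0,118,0,100],[1,0,126,0,100],[1,0,132,0,100],[1,0,137,0,100],[1,0,137,0,100],[1,0,137,0,100]]}}

```text
time: 13.7
tool_pos: [0.6261, 0.2914, 0.0066]
tcp_rot: [-3.141, 0.0, -0.001]
wrist_force: [0.0, 1.1, -0.4]
width: 0.998
```

```bash
python3 - <<'E'
from h import *
plan([.626,.2905,.006],90)
c=cam('wrist'); cv2.imwrite(f'pics/w7.png',c['pixels'][:,:,::-1])
E
```

```text
TCP [0.6261 0.2914 0.0066] jaw -90.01 q6 1.97 F [ 0.   1.1 -0.4] w 0.998
  to [0.626  0.2905 0.006 ] shift mm [-0.1  0.9  0.6] turn -0.01 tilt 0.03
```

```bash
sleep 0
```

```text
(no output)
```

View pics/w7.png

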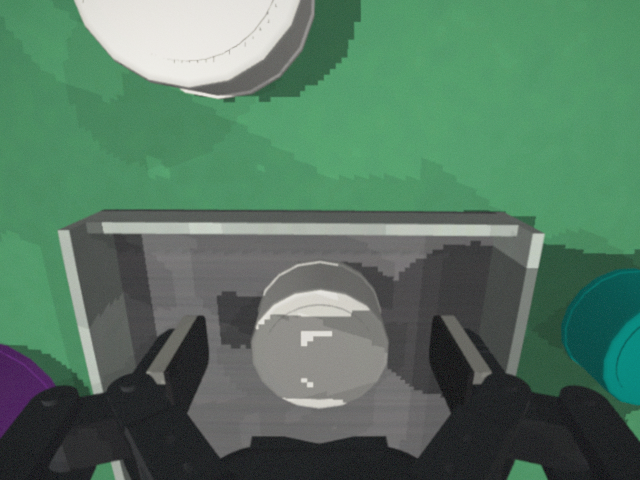

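The tin cap (top at about (319,350)) sits centred between the pads, inside the bay walls. I'll close and lift.

{"op": "move_arm", "data": {"steps": [[0,0,0,0,65],[0,0,0,0,45],[0,0,0,0,40],[0,0,0,0,40],[0,0,0,0,40],[0,0,0,0,40],[0,0,0,0,40],[0,0,0,0,40],[0,0,-3,0,40],[0,0,-10,0,40],[0,0,-25,0,40],[0,0,-50,0,40],[0,0,-80,0,40],[0,0,-95,0,40],[0,0,-95,0,40]], "newtons": 30}}

```text
time: 15.25
tool_pos: [0.6283, 0.2924, 0.1057]
tcp_rot: [-3.139, 0.0, -0.01]
wrist_force: [0.5, -0.1, -0.4]
width: 0.573
```

```bash
python3 - <<'E'
from h import *
# tray yaw -1.6deg; blue centre
plan([.435,-.024,.1],90)
c=cam('wrist'); cv2.imwrite(f'pics/w8.png',c['pixels'][:,:,::-1])
s=load('scene')
im=s['pixels'][:,:,::-1]; hsv=cv2.cvtColor(im,cv2.COLOR_BGR2HSV)
for n,lo,hi in [('Y',(22,100,100),(38,255,255)),('B',(110,150,100),(130,255,255)),('R',(0,200,150),(4,255,255))]:
    m=cv2.inRange(hsv,lo,hi); m[:180]=0; m[275:]=0; m[:,:200]=0; m[:,310:]=0
    k,l,st,ce=cv2.connectedComponentsWithStats(m); i=1+np.argmax(st[1:,4]); print(n,ce[i],st[i,4],px2z(s,*ce[i],.007))
E
```

```text
TCP [0.6283 0.2924 0.1057] jaw -90.01 q6 1.97 F [ 0.5 -0.1 -0.4] w 0.573
  to [ 0.435 -0.024  0.1  ] shift mm [-193.3  316.5    3.5] turn -0.01 tilt 0.41
Y [285.18298555 203.80417335] 623 [0.43770359 0.07076138 0.007     ]
B [257.71790541 229.07432432] 592 [ 0.43547985 -0.02421373  0.007     ]
R [229.20263591 255.92586491] 607 [ 0.43433553 -0.11830184  0.007     ]
```

```bash
sleep 0
```

```text
(no output)
```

View pics/w8.png

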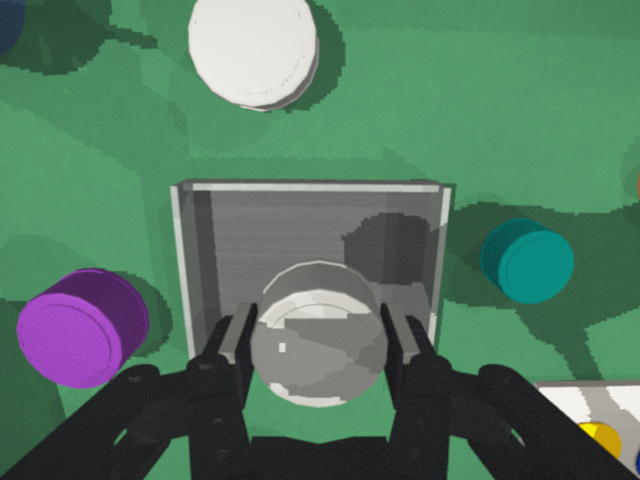

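The tin cap is held level above the bay. I'll carry it over the blue disc.

{"op": "move_arm", "data": {"steps": [[-5,10,0,0,40],[-20,32,0,0,40],[-38,62,0,0,40],[-56,92,0,0,40],[-75,123,0,0,40],[-94,154,0,0,40],[-112,184,0,0,40],[-131,215,0,0,40],[-150,246,0,0,40],[-166,272,0,0,40],[-180,295,0,0,40],[-189,310,0,0,40],[-193,316,0,0,40],[-193,316,0,0,40],[-193,316,0,0,40],[-193,316,0,0,40]]}}

```text
time: 16.9
tool_pos: [0.433, -0.0241, 0.1011]
tcp_rot: [-3.141, -0.001, 0.0]
wrist_force: [0.2, -0.3, -0.2]
width: 0.575
```

```bash
python3 - <<'E'
from h import *
plan([.435,-.024,.0125],90)
c=cam('wrist'); cv2.imwrite(f'pics/w9.png',c['pixels'][:,:,::-1])
E
```

```text
TCP [ 0.433  -0.0241  0.1011] jaw -89.98 q6 1.46 F [ 0.2 -0.3 -0.2] w 0.575
  to [ 0.435  -0.024   0.0125] shift mm [ 2.  -0.  88.6] turn 0.02 tilt 0.02
```

```bash
sleep 0
```

```text
(no output)
```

View pics/w9.png

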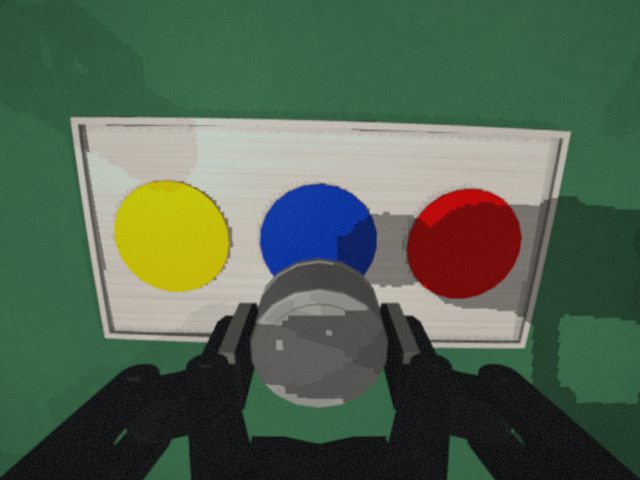

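{"op": "move_arm", "data": {"steps": [[2,0,15,0,40],[2,0,32,0,40],[2,0,50,0,40],[2,0,65,0,40],[2,0,76,0,40],[2,0,83,0,40],[2,0,87,0,40],[2,0,89,0,40],[2,0,90,0,40],[2,0,91,0,40],[2,0,91,0,40]]}}

```text
time: 18.05
tool_pos: [0.4353, -0.0247, 0.0109]
tcp_rot: [3.142, -0.001, 0.002]
wrist_force: [-0.9, 0.5, 2.5]
width: 0.573
```

```bash
python3 - <<'E'
from h import *
plan([.435,-.024,.0105],90)
c=cam('wrist'); cv2.imwrite(f'pics/w10.png',c['pixels'][:,:,::-1])
E
```

```text
TCP [ 0.4353 -0.0247  0.0109] jaw -90.02 q6 1.46 F [-0.9  0.5  2.5] w 0.573
  to [ 0.435  -0.024   0.0105] shift mm [-0.3 -0.7  0.4] turn -0.02 tilt 0.06
```

```bash
sleep 0
```

```text
(no output)
```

View pics/w10.png

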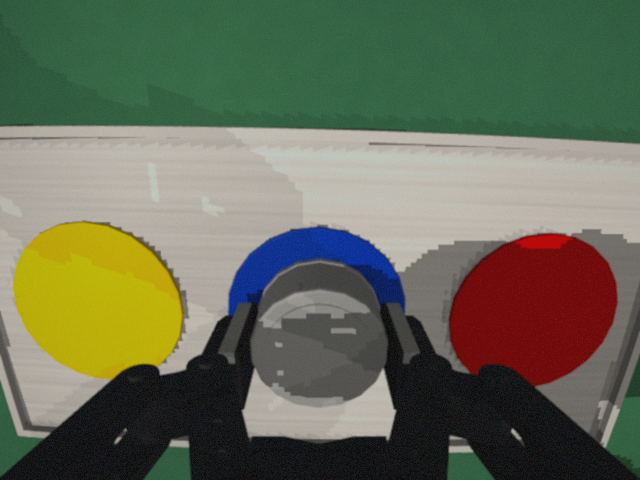

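The cap touches the blue disc (2.5 N) and looks centred. I'll release and rise.

{"op": "move_arm", "data": {"steps": [[0,0,0,0,60],[0,0,0,0,68],[0,0,0,0,80],[0,0,0,0,90],[0,0,0,0,90],[0,0,0,0,90],[0,0,-8,0,90],[0,0,-25,0,90],[0,0,-50,0,90],[0,0,-90,0,90],[0,0,-110,0,90],[0,0,-110,0,90],[0,0,-110,0,90]]}}

```text
time: 19.4
tool_pos: [0.435, -0.0246, 0.1209]
tcp_rot: [3.141, -0.0, 0.002]
wrist_force: [-1.0, 0.5, -0.8]
width: 0.904
```

```bash
python3 - <<'E'
from h import *
plan([.434,.310,.12],90)
c=cam('wrist'); cv2.imwrite(f'pics/w11.png',c['pixels'][:,:,::-1])
E
```

```text
TCP [ 0.435  -0.0246  0.1209] jaw -90.02 q6 1.46 F [-1.   0.5 -0.8] w 0.904
  to [0.434 0.31  0.12 ] shift mm [  -1.1 -334.6    0.9] turn -0.02 tilt 0.09
```

```bash
sleep 0
```

```text
(no output)
```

View pics/w11.png

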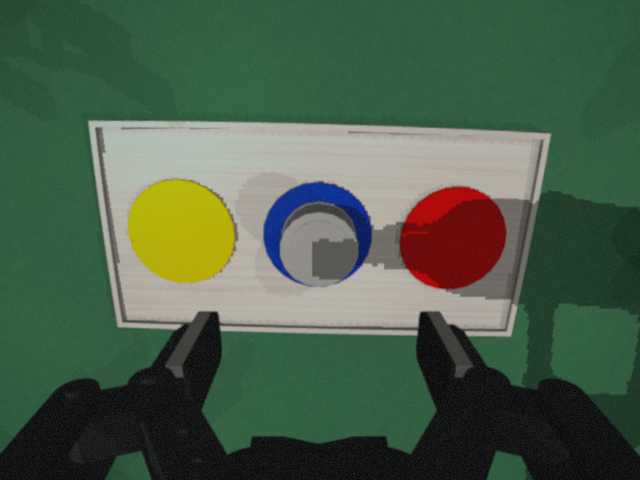

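The tin cap lies on the blue disc (cap top (319,252), disc centre about (318,235)). Next is the black knob.

{"op": "move_arm", "data": {"steps": [[0,-20,0,0,100],[0,-60,0,0,100],[0,-100,0,0,100],[-1,-335,0,0,100],[-1,-335,0,0,100],[-1,-335,0,0,100],[-1,-335,0,0,100],[-1,-335,0,0,100],[-1,-335,0,0,100],[-1,-335,0,0,100],[-1,-335,0,0,100],[-1,-335,0,0,100],[-1,-335,0,0,100],[-1,-335,0,0,100]]}}

```text
time: 20.85
tool_pos: [0.434, 0.3095, 0.1204]
tcp_rot: [-3.142, 0.003, -0.0]
wrist_force: [-0.0, -0.2, 0.6]
width: 1.001
```

```bash
python3 - <<'E'
from h import *
plan([.434,.310,.004],90)
c=cam('wrist'); cv2.imwrite(f'pics/w12.png',c['pixels'][:,:,::-1])
E
```

```text
TCP [0.434  0.3095 0.1204] jaw -90.1 q6 2.15 F [-0.  -0.2  0.6] w 1.001
  to [0.434 0.31  0.004] shift mm [ -0.   -0.5 116.4] turn -0.1 tilt 0.0
```

```bash
sleep 0
```

```text
(no output)
```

View pics/w12.png

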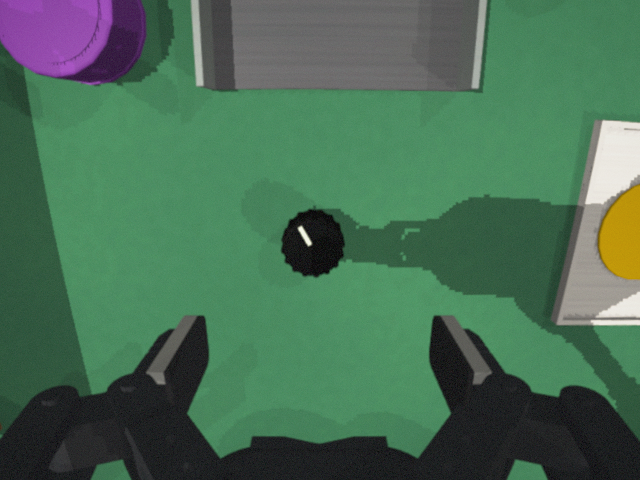

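The black knob's top is at about (313,247), with no obstacles near the jaws.

```bash
python3 - <<'E'
from h import *
c=load('wrist'); print(px2z(c,313,247,.03))
E
```

```text
[0.43528027 0.31365725 0.03      ]
```

{"op": "move_arm", "data": {"steps": [[1,-2,25,0,100],[1,-2,50,0,100],[1,-2,70,0,100],[1,-2,85,0,100],[1,-2,97,0,100],[1,-2,107,0,100],[1,-2,113,0,100],[1,-2,116,0,100],[1,-2,116,0,100]]}}

```text
time: 21.8
tool_pos: [0.4349, 0.3125, 0.0043]
tcp_rot: [-3.142, 0.0, -0.0]
wrist_force: [0.2, -0.1, 0.6]
width: 0.999
```

```bash
python3 - <<'E'
from h import *
plan([.434,.310,.004],90)
c=cam('wrist'); cv2.imwrite(f'pics/w13.png',c['pixels'][:,:,::-1])
E
```

```text
TCP [0.4349 0.3125 0.0043] jaw -90.02 q6 2.15 F [ 0.2 -0.1  0.6] w 0.999
  to [0.434 0.31  0.004] shift mm [-0.9  2.5  0.3] turn -0.02 tilt 0.0
```

```bash
sleep 0
```

View pics/w13.png

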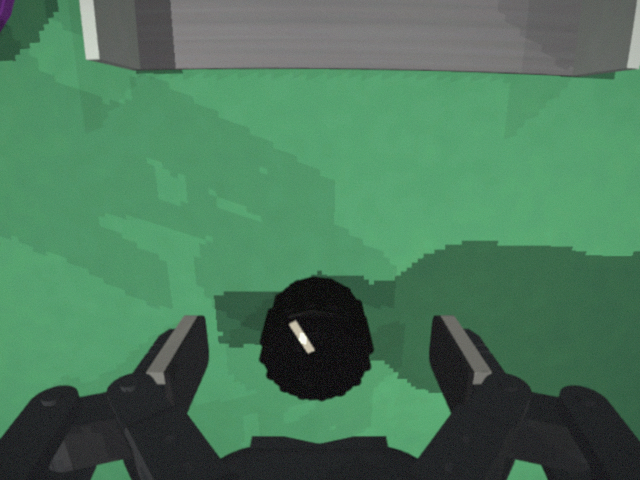

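The knob is centred between the pads at (316,338). I'll close and lift.

{"op": "move_arm", "data": {"steps": [[0,0,0,0,65],[0,0,0,0,45],[0,0,0,0,30],[0,0,0,0,25],[0,0,0,0,25],[0,0,0,0,25],[0,0,0,0,25],[0,0,0,0,25],[0,0,0,0,25],[0,0,-3,0,25],[0,0,-10,0,25],[0,0,-25,0,25],[0,0,-50,0,25],[0,0,-80,0,25],[0,0,-100,0,25],[0,0,-100,0,25],[0,0,-100,0,25]]}}

```text
time: 23.55
tool_pos: [0.4351, 0.3126, 0.1051]
tcp_rot: [-3.141, 0.0, -0.002]
wrist_force: [0.3, -0.4, -1.5]
width: 0.42
```

```bash
python3 - <<'E'
from h import *
plan([.4335,-.1187,.104],90)
c=cam('wrist'); cv2.imwrite(f'pics/w14.png',c['pixels'][:,:,::-1])
E
```

```text
TCP [0.4351 0.3126 0.1051] jaw -90.02 q6 2.15 F [ 0.3 -0.4 -1.5] w 0.42
  to [ 0.4335 -0.1187  0.104 ] shift mm [ -1.5 431.3   0.7] turn -0.02 tilt 0.1
```

```bash
sleep 0
```

```text
(no output)
```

View pics/w14.png

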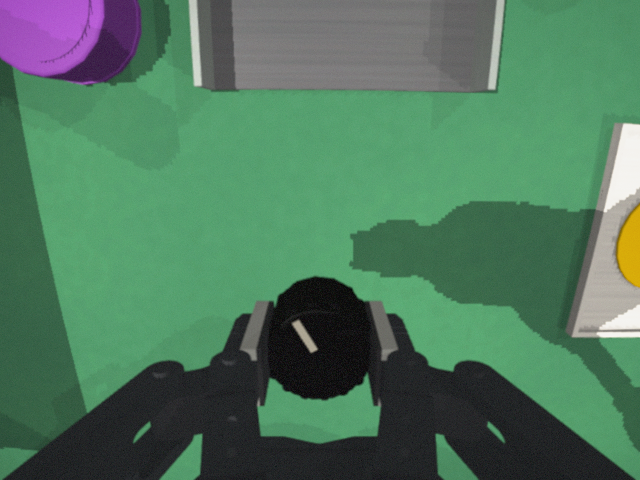

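The knob is held (width 0.42). I'll carry it over the tin cap to the red disc.

{"op": "move_arm", "data": {"steps": [[0,10,0,0,25],[0,30,0,0,25],[0,60,0,0,25],[0,90,0,0,25],[0,120,0,0,25],[0,150,0,0,25],[0,180,0,0,25],[0,210,0,0,25],[0,240,0,0,25],[0,270,0,0,25],[0,300,0,0,25],[0,330,0,0,25],[-1,360,0,0,25],[-1,390,0,0,25],[-1,412,0,0,25],[-1,425,0,0,25],[-1,431,0,0,25],[-1,431,0,0,25],[-1,431,0,0,25],[-1,431,0,0,25]]}}

```text
time: 25.6
tool_pos: [0.4336, -0.1178, 0.1041]
tcp_rot: [-3.141, -0.001, 0.001]
wrist_force: [0.0, -0.5, -0.1]
width: 0.423
```

```bash
python3 - <<'E'
from h import *
plan([.4335,-.1187,.012],90)
E
```

```text
TCP [ 0.4336 -0.1178  0.1041] jaw -89.95 q6 1.25 F [ 0.  -0.5 -0.1] w 0.423
  to [ 0.4335 -0.1187  0.012 ] shift mm [-0.   1.  92.1] turn 0.05 tilt 0.03
```

{"op": "move_arm", "data": {"steps": [[0,1,15,0,25],[0,1,32,0,25],[0,1,50,0,25],[0,1,65,0,25],[0,1,77,0,25],[0,1,85,0,25],[0,1,89,0,25],[0,1,91,0,25],[0,1,92,0,25],[0,1,93,0,25],[0,1,93,0,25]]}}

```text
time: 26.7
tool_pos: [0.4343, -0.1198, 0.0118]
tcp_rot: [3.141, -0.001, 0.002]
wrist_force: [0.2, 0.7, 1.1]
width: 0.418
```

```bash
python3 - <<'E'
from h import *
plan([.4335,-.1187,.0113],90)
c=cam('wrist'); cv2.imwrite(f'pics/w15.png',c['pixels'][:,:,::-1])
E
```

```text
TCP [ 0.4343 -0.1198  0.0118] jaw -90.02 q6 1.25 F [0.2 0.7 1.1] w 0.418
  to [ 0.4335 -0.1187  0.0113] shift mm [-0.8 -1.1  0.5] turn -0.02 tilt 0.07
```

```bash
sleep 0
```

```text
(no output)
```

View pics/w15.png

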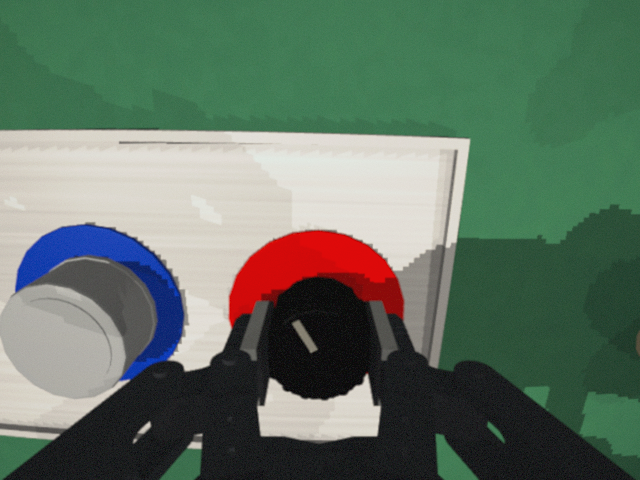

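The knob just touches the red disc, centred. I'll open moderately and rise.

{"op": "move_arm", "data": {"steps": [[0,0,0.5,0,45],[0,0,0.5,0,52],[0,0,0.5,0,62],[0,0,0.5,0,70],[0,0,0.5,0,70],[0,0,0.5,0,70],[0,0,-8,0,70],[0,0,-25,0,70],[0,0,-50,0,70],[0,0,-90,0,70],[0,0,-110,0,70],[0,0,-110,0,70],[0,0,-110,0,70]]}}

```text
time: 28.05
tool_pos: [0.434, -0.1197, 0.122]
tcp_rot: [3.141, -0.0, 0.002]
wrist_force: [0.5, 0.5, -0.2]
width: 0.704
```

```bash
python3 - <<'E'
from h import *
plan([.673,.054,.12],0)
c=cam('wrist'); cv2.imwrite(f'pics/w16.png',c['pixels'][:,:,::-1])
E
```

```text
TCP [ 0.434  -0.1197  0.122 ] jaw -90.01 q6 1.25 F [ 0.5  0.5 -0.2] w 0.704
  to [0.673 0.054 0.12 ] shift mm [ 238.9 -173.8    2.2] turn 89.99 tilt 0.09
```

```bash
sleep 0
```

```text
(no output)
```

View pics/w16.png

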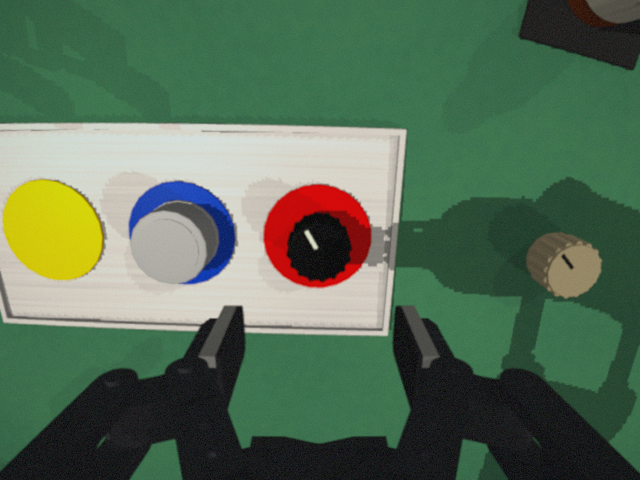

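Both the tin cap and the black knob lie on their discs. I'll check clearance to the stove edge behind the cork.

```bash
python3 - <<'E'
from h import *
c=load('top')
for u,v in [(311,112),(311,120),(311,128),(311,134),(311,140)]: print(v,px2d(c,u,v).round(3))
E
```

```text
112 [0.832 0.059 0.089]
120 [0.821 0.058 0.077]
128 [0.821 0.057 0.022]
134 [0.814 0.057 0.001]
140 [ 0.802  0.056 -0.   ]
```

{"op": "move_arm", "data": {"steps": [[20,-15,0,-8,80],[50,-36,0,-16,100],[80,-58,0,-25,100],[110,-80,0,-33,100],[140,-102,0,-41,100],[170,-124,0,-50,100],[200,-146,0,-58,100],[225,-164,0,-66,100],[239,-174,0,-75,100],[239,-174,0,-83,100],[239,-174,0,-90,100],[239,-174,0,-90,100],[239,-174,0,-90,100],[239,-174,0,-90,100],[239,-174,0,-90,100]]}}

```text
time: 29.6
tool_pos: [0.6725, 0.0541, 0.121]
tcp_rot: [-2.223, -2.219, 0.001]
wrist_force: [0.0, 1.1, 0.5]
width: 1.0
```

```bash
python3 - <<'E'
from h import *
plan([.673,.054,-.001],0)
c=cam('wrist'); cv2.imwrite(f'pics/w17.png',c['pixels'][:,:,::-1])
E
```

```text
TCP [0.6725 0.0541 0.121 ] jaw -0.1 q6 0.05 F [0.  1.1 0.5] w 1.0
  to [ 0.673  0.054 -0.001] shift mm [-1.00e-01  6.00e-01  1.22e+02] turn -0.1 tilt 0.03
```

```bash
sleep 0
```

```text
(no output)
```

View pics/w17.png

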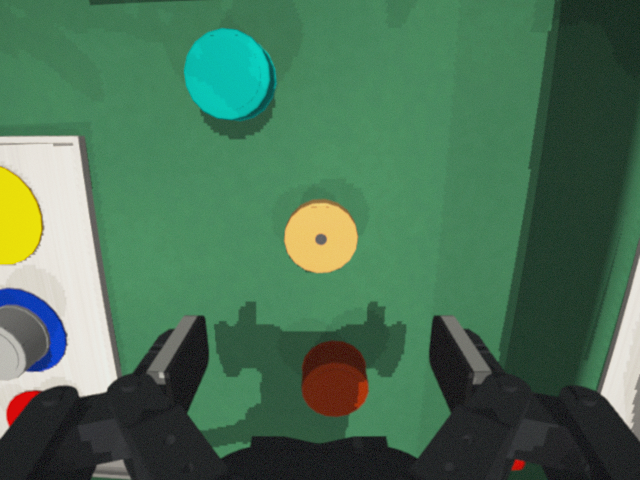

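The cork's dot is at (321,239), and the copper cap at (335,385) is clear of the descent.

```bash
python3 - <<'E'
from h import *
c=load('wrist'); print(px2z(c,321,239,.014))
E
```

```text
[0.67346606 0.05655488 0.014     ]
```

{"op": "move_arm", "data": {"steps": [[0,1,25,0,100],[0,1,50,0,100],[0,1,75,0,100],[0,1,92,0,100],[0,1,104,0,100],[0,1,112,0,100],[0,1,117,0,100],[0,1,120,0,100],[0,1,120,0,100],[0,1,120,0,100]]}}

```text
time: 30.65
tool_pos: [0.6744, 0.0544, 0.0021]
tcp_rot: [2.221, 2.22, 0.002]
wrist_force: [0.4, 0.6, -0.5]
width: 0.999
```

```bash
python3 - <<'E'
from h import *
plan([.6735,.054,-.001],0)
c=cam('wrist'); cv2.imwrite(f'pics/w18.png',c['pixels'][:,:,::-1])
E
```

```text
TCP [0.6744 0.0544 0.0021] jaw -0.02 q6 0.04 F [ 0.4  0.6 -0.5] w 0.999
  to [ 0.6735  0.054  -0.001 ] shift mm [-0.4 -1.   3.1] turn -0.02 tilt 0.08
```

```bash
sleep 0
```

```text
(no output)
```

View pics/w18.png

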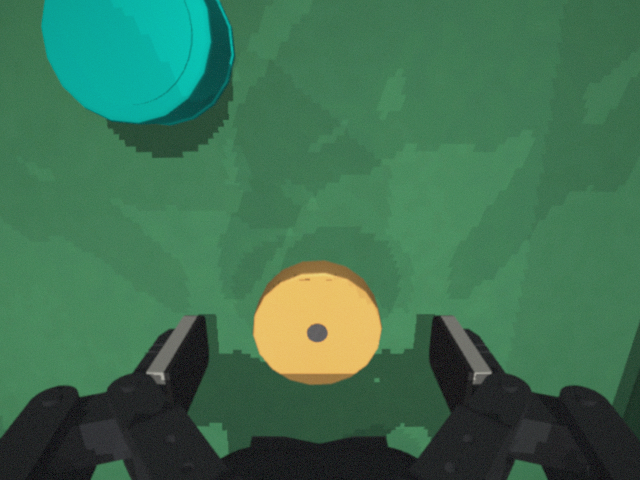

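The cork is centred. I'll lower 2.5 mm more (open fingertips stand back, so they stay clear of the bench), then close to no less than 40% and lift.

{"op": "move_arm", "data": {"steps": [[1,0,2.5,0,90],[1,0,2.5,0,65],[1,0,2.5,0,50],[1,0,2.5,0,42],[1,0,2.5,0,42],[1,0,2.5,0,42],[1,0,2.5,0,42],[1,0,2.5,0,42],[1,0,2.5,0,42],[1,0,0,0,42],[1,0,-8,0,42],[1,0,-25,0,42],[1,0,-50,0,42],[1,0,-80,0,42],[1,0,-100,0,42],[1,0,-100,0,42],[1,0,-100,0,42]]}}

```text
time: 32.4
tool_pos: [0.6742, 0.0553, 0.1025]
tcp_rot: [2.221, 2.22, 0.002]
wrist_force: [-1.1, -0.1, -1.0]
width: 0.567
```

```bash
python3 - <<'E'
from h import *
plan([.4376,.0709,.104],0)
c=cam('wrist'); cv2.imwrite(f'pics/w19.png',c['pixels'][:,:,::-1])
E
```

```text
TCP [0.6742 0.0553 0.1025] jaw -0.02 q6 0.05 F [-1.1 -0.1 -1. ] w 0.567
  to [0.4376 0.0709 0.104 ] shift mm [  15.5 -236.6   -2. ] turn -0.02 tilt 0.11
```

```bash
sleep 0
```

```text
(no output)
```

View pics/w19.png

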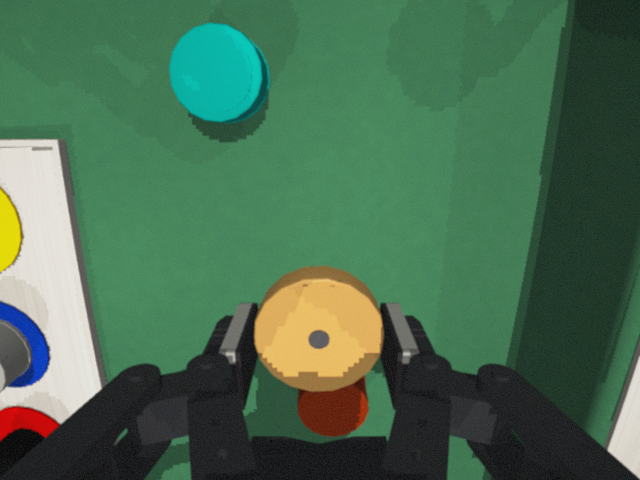

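The cork is held level (dot at (319,339)). I'll carry it to the yellow disc.

{"op": "move_arm", "data": {"steps": [[1,-8,0,0,42],[2,-25,0,0,42],[4,-50,0,0,42],[6,-80,0,0,42],[8,-110,0,0,42],[10,-140,0,0,42],[12,-170,0,0,42],[13,-200,0,0,42],[15,-222,0,0,42],[15,-233,0,0,42],[15,-237,0,0,42],[15,-237,0,0,42],[15,-237,0,0,42],[15,-237,0,0,42]]}}

```text
time: 33.85
tool_pos: [0.4379, 0.0703, 0.1015]
tcp_rot: [2.222, 2.22, 0.001]
wrist_force: [0.1, -0.2, -0.6]
width: 0.57
```

```bash
python3 - <<'E'
from h import *
plan([.4376,.0709,.0075],0)
E
```

```text
TCP [0.4379 0.0703 0.1015] jaw -0.03 q6 0.1 F [ 0.1 -0.2 -0.6] w 0.57
  to [0.4376 0.0709 0.0075] shift mm [ 0.6 -0.4 94. ] turn -0.03 tilt 0.05
```

{"op": "move_arm", "data": {"steps": [[1,0,15,0,42],[1,0,32,0,42],[1,0,50,0,42],[1,0,65,0,42],[1,0,77,0,42],[1,0,86,0,42],[1,0,91,0,42],[1,0,93,0,42],[1,0,94,0,42],[1,0,94.5,0,42],[1,0,95,0,42],[1,0,95,0,42]]}}

```text
time: 35.05
tool_pos: [0.4371, 0.0714, 0.0066]
tcp_rot: [2.221, 2.221, 0.001]
wrist_force: [-0.7, -0.5, 0.2]
width: 0.571
```

```bash
python3 - <<'E'
from h import *
plan([.4376,.0709,.0066],0)
c=cam('wrist'); cv2.imwrite(f'pics/w20.png',c['pixels'][:,:,::-1])
E
```

```text
TCP [0.4371 0.0714 0.0066] jaw -0.01 q6 0.11 F [-0.7 -0.5  0.2] w 0.571
  to [0.4376 0.0709 0.0066] shift mm [-0.5  0.5  0. ] turn -0.01 tilt 0.05
```

```bash
sleep 0
```

```text
(no output)
```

View pics/w20.png

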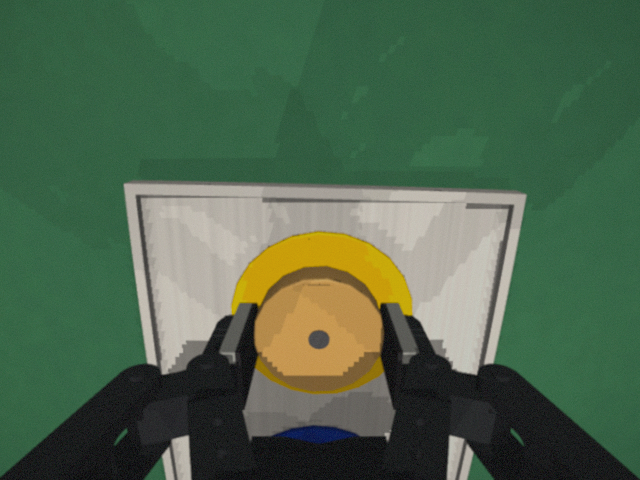

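The cork is centred over the yellow disc and at resting height. I'll go down a touch more to seat it, then release and rise.

{"op": "move_arm", "data": {"steps": [[0,0,0.5,0,42],[0,0,0.5,0,60],[0,0,0.5,0,66],[0,0,0.5,0,74],[0,0,0.5,0,80],[0,0,0.5,0,80],[0,0,0.5,0,80],[0,0,-8,0,80],[0,0,-25,0,80],[0,0,-60,0,80],[0,0,-100,0,80],[0,0,-140,0,80],[0,0,-180,0,80],[0,0,-180,0,80]]}}

```text
time: 36.5
tool_pos: [0.4414, 0.0719, 0.1937]
tcp_rot: [2.216, 2.215, 0.016]
wrist_force: [0.2, -0.3, 1.1]
width: 0.797
```

```bash
python3 - <<'E'
from h import *
plan([.45,.35,.2],0)
c=cam('wrist'); cv2.imwrite(f'pics/w21.png',c['pixels'][:,:,::-1])
E
```

```text
TCP [0.4414 0.0719 0.1937] jaw -0.01 q6 0.11 F [ 0.2 -0.3  1.1] w 0.797
  to [0.45 0.35 0.2 ] shift mm [278.1   8.7  -5.8] turn -0.01 tilt 0.75
```

```bash
sleep 0
```

```text
(no output)
```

View pics/w21.png

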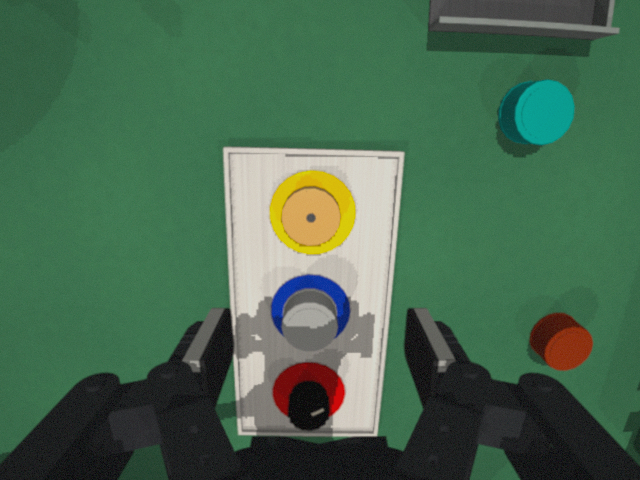

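All three spares lie on their discs. I'll move the arm aside so the top camera can check everything.

{"op": "move_arm", "data": {"steps": [[30,2,0,0,80],[70,4,0,0,80],[110,6,0,0,80],[150,8,0,0,80],[190,9,0,0,80],[230,9,0,0,80],[260,9,0,0,80],[278,9,0,0,80],[278,9,0,0,80],[278,9,0,0,80],[278,9,0,0,80],[278,9,0,0,80]]}}

```text
time: 37.75
tool_pos: [0.4459, 0.348, 0.1862]
tcp_rot: [2.223, 2.219, -0.001]
wrist_force: [-0.2, -0.4, -0.1]
width: 0.8
```

```bash
python3 - <<'E'
from h import *
c=cam('top'); im=c['pixels'][:,:,::-1]
cv2.imwrite('pics/t2.png',cv2.resize(im[180:370,260:510],None,fx=3,fy=3,interpolation=cv2.INTER_CUBIC))
s=cam('scene'); cv2.imwrite('pics/s4.png',cv2.resize(s['pixels'][160:400,140:380,::-1],None,fx=2.4,fy=2.4,interpolation=cv2.INTER_CUBIC))
E
sleep 0
```

```text
(no output)
```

View pics/t2.png

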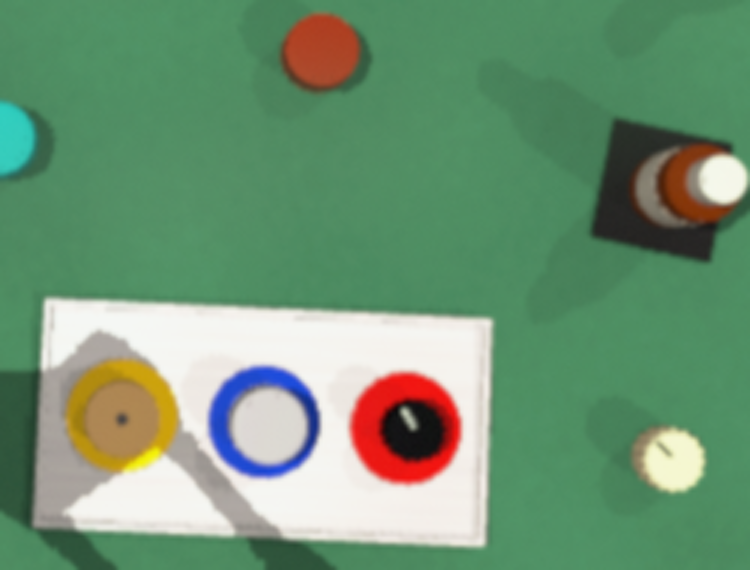

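View pics/s4.png

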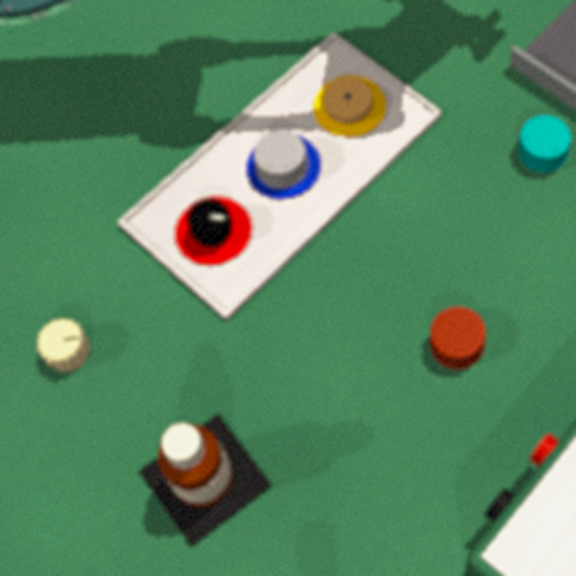

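In the enlarged top crop, the bottle cap is at (722,179), the tin top at (269,426), the knob top at (413,431) and the cork dot at (122,419). Copper and ivory sit at (321,51) and (670,460), as before. I'll turn these into offsets.

```bash
python3 - <<'E'
from h import *
c=load('top'); s=load('scene')
q=lambda a,b:(260+(a+.5)/3-.5,180+(b+.5)/3-.5)
g=lambda a,b:(140+(a+.5)/2.4-.5,160+(b+.5)/2.4-.5)
for n,p,p2,z,t in [('bottle',(722,179),(182,443),.109,(.5953,-.2936)),('tin',(269,426),(280,157),.035,(.435,-.024)),('knob',(413,431),(211,222),.037,(.4325,-.1187)),('cork',(122,419),(348,97),.021,(.4376,.0709))]:
    print(n,((px2z(c,*q(*p),z)[:2]-t)*1000).round(1),((px2z(s,*g(*p2),z)[:2]-t)*1000).round(1))
st=bot.read_state(); print(st['wrist_force'].round(2),st['time'])
E
```

```text
bottle [ 0.4 -1.3] [ 2.3 -1.4]
tin [-0.6 -1. ] [ 4.7 -4.6]
knob [0.5 0.1] [ 7.4 -3.3]
cork [-1.4 -0.3] [-1.   0.7]
[-0.45  0.6   0.27] 37.85
```

Every piece measures within a few millimetres of its target, and the arm touches nothing. I'll hand the job in.

```bash
python3 -c "
from workcell import bot
print(bot.finish_job())"
```

```text
the job is handed in; nothing more can be done
None
```

The job is handed in at about 38 s of the 112 s allowed; no verdict is reported back. I stood the bottle upright on the mat, then put the tin cap on the blue disc, the black knob on the red and the cork pad on the yellow. Everything was released, and the arm finished clear, above the bench and to the left of the tray.

- **Top camera, last check:** all four pieces measured within about 1.5 mm of their target centres.
- **Scene camera, where it disagreed:** it gave larger offsets, about 8 mm for the knob, 6.6 mm for the tin cap, and under 3 mm for the bottle and cork. These are rougher readings from an oblique view, but still within the 15 mm limit.
- **Tilt and left-alone pieces:** nothing looked tilted in the pictures, though I did not measure tilt. The copper cap and ivory knob showed at the same top-camera positions as at the start.

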